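# Check a tray frame for squareness by its diagonals

## Robot

A 6-joint arm with a two-finger parallel gripper is mounted at the origin on the work surface. World frame = base frame: x ahead of the robot, y to its left, z up, the work surface at z = 0. Lengths are in mm, angles in rad, forces in N, time in s.
With the tool pointing down it reaches from about 275 to 750 mm from the base axis. Payload 10.2 kg.
Tool frame: the origin (TCP) lies at the very end of the fingers, on their centre line; the grasp point (between the pads) lies 19 mm behind it; z points along the fingers, y is the line along which they close (so a half turn about z gives the same grasp; the last joint's range is limited). The gripper opens to 85 mm and grips with 20 to 120 N. Pads are 22 mm wide; open, the fingers measure 114 mm over their backs; the gripper's body (76 mm by 85 mm) begins 54 mm behind the grasp point. The pads swing forward as they close: fully open they stand 13 mm farther back than shut.
Start: joints at [-1.476, 0.313, 1.498, -0, 1.331, -0.223], TCP at [164.038, -498.721, 231.294] pointing down, gripper open.
Joint ranges: [-2.94, 2.94], [-0.97, 2.17], [0.19, 2.56], [-1.23, 4.37], [0.02, 3.11], [-2.88, 2.88]. Speed limits (rad/s): [2.39, 2.39, 3.01, 3.14, 3.14, 3.14].

## Interface

Orientations are given as a unit quaternion [w, x, y, z].
In Python, from rig import ctrl gives the robot as it stands.
- The arm moves only by the shell command python3 -m pendant 'ROWS' [FORCE]. ROWS is JSON, a list that holds one entry, the list of rows, each a list of 5 numbers: the shift along the tool's x, y, z normalised to -1 to 1, where 1 is 200 mm, then the turn about the tool's z normalised to -1 to 1, where 1 is pi rad, then the opening, from 0 (shut) to 1 (fully open). In form: [[[dx, dy, dz, spin, hand], ...]]. A call has 1 to 12 rows; each row is the pose to reach, as a shift and turn from the pose commanded when the call began, along the tool's axes at that moment, turning the shorter way round; what a row does not reach only later rows make up. A row lasts 1/10 s, in which the tool goes at most 50 mm and 8.59 degrees, less where a joint would pass 70% of its speed; a pose out of reach is approached as far as the arm can. A call with a number of a shift or a turn outside -1 to 1 is refused whole. A call with a gripper value outside its range is refused whole. The fingers move at their own pace and stop on an object; FORCE is the grip in N (left out, the last holds). Time passes only in rows, so rows that repeat a pose let the fingers close. It gives the time, the measured TCP pose, the force, the opening and the grip force at its end, in the units of the state.
- ctrl.sense(): the state, without advancing time (a new reading comes with each control period).
- ctrl.capture(name): name is "scene" or "top" or "wrist"; returns (picture, depth): 384x512x3 uint8, blue, green, red; 384x512 float32, mm along the optical axis (not along the pixel's ray), 0 where there is no reading.
- ctrl.get_calibration(name): a dict with "K" (3x3 intrinsics, pixels), "origin" and "rotation" of the camera in the world. Camera axes: x right, y down, z forward; pixel columns grow to the right and rows downward; lengths in mm; the calibration is good to about 2 mm. A picture is of the moment at which its call begins: read the wrist's pose just before it. get_calibration takes no time and is no camera call; for the wrist camera it gives the pose at the moment of the call.
- ctrl.finish_job(): hands the job in; it is judged then, once.
The state is a dict: "time_s": time; "joints": joint angles; "dq": joint speeds; "tau": joint torques, N m; "eef_pos": TCP position; "ee_rot": TCP orientation; "force": force on the tool from outside, world axes, zero at the start; "wrist_torque": the same for the moment, N m; "grip_width": opening from 0.0 (shut) to 1.0 (fully open); "grip_force": force on a finger pad.
Only numpy, scipy, OpenCV 4.12 (cv2) and the standard library are available. Lean on these libraries where they do the work, as an engineer would, in place of code of your own. Each camera call takes 0.05 s, during which the arm holds its last target. There are 200 camera calls.

## Task

The empty aluminium tray frame lying on the lab bench has been knocked out of square: measure both its diagonals with the slide rule and compare them. Lay the rule flat on the frame from corner to opposite corner, centred, letting it rest a moment on the shorter diagonal, and then lay it along the longer one and leave it there, so that the fitter sees which two corners to push in. Set the rule down without dropping it, and leave the frame where it lies.

Things in the scene. Friction and masses are not known exactly. Their poses are not given: they have to be found in the camera images.
- rule: The slide rule: a flat aluminium bar 340 mm long, 28 wide, 8 thick with a white scale; on its middle a raised grey block (the cursor, clamped fast) to grip it by: 50 mm long along the rule, 20 wide, top 38 mm above the rule's underside. 0.1 to 0.2 kg. Origin: centre of the underside; x along the rule, z up. Both ends are alike. It starts flat on the bench.
- frame: The tray frame: a rhombus of four aluminium bars, each 190 mm from corner screw to corner screw, 20 mm wide, 24 mm high, open in the middle. Lies flat and loose, 0.9 kg, turned any way. Origin: its centre, at the underside; x runs along one diagonal (through corner_1), y along the other (corner_2). A screw cap and a nut, lower than the bars, lie inside, clear of both diagonals.
- corner_1 (a point): A corner of the frame: the small dark screw head where two bars meet, on the bars' top face, 24 mm above the frame's underside. The opposite corner lies just as far beyond the frame's centre, so this diagonal is twice the level distance from here to the centre.
- corner_2 (a point): The next corner round the frame, likewise a screw head on the top face; it and the corner opposite end the other diagonal. The two diagonals differ by some 30 to 35 mm.

How it is judged (in metres and radians):
On the way, in this order (a step that is already met when the one before it is completed fails the run):
1. the slide rule rests on the frame along the shorter diagonal (horizontal distance between rule and frame below 0.016 m and angle between the x axis of rule and the y axis of frame, either way round below 0.18 rad and z of rule in the frame of frame between 0.018 and 0.031 m and angle between rule's own z axis and vertical below 0.12 rad and linear speed of rule below 0.03 m/s), for 0.2 s.
2. then the slide rule rests on the frame along the longer diagonal (horizontal distance between rule and frame below 0.016 m and angle between the x axis of rule and the x axis of frame, either way round below 0.18 rad and z of rule in the frame of frame between 0.018 and 0.031 m and angle between rule's own z axis and vertical below 0.12 rad and linear speed of rule below 0.03 m/s), for 0.2 s.
At the end, for the whole second after the job is handed in: After resting on the shorter diagonal, the rule lies still and flat on the frame along the longer one: middle within 16 mm of the frame's centre, within 10 degrees of the diagonal, underside 18 to 31 mm above the frame's, tilted under 7 degrees (horizontal distance between rule and frame below 0.016 m and angle between the x axis of rule and the x axis of frame, either way round below 0.18 rad and z of rule in the frame of frame between 0.018 and 0.031 m and angle between rule's own z axis and vertical below 0.12 rad and linear speed of rule below 0.02 m/s); the robot touches nothing.
It fails at once if the frame is shoved or lifted more than 20 mm from where it lay (distance of frame from where it was at the start of the episode above 0.02 m).
It fails at once if the rule is dropped: let go more than 30 mm above the frame's top (contact force between rule and the fingers below 0.05 N and z of rule in the frame of frame above 0.054 m).
It also fails if it takes over 48 s, if anything falls off the work surface, if the arm or the gripper's body presses on something with over 40 N, if the wrist force passes 120 N, or if a joint passes its speed limit or range.

## Working session

There is one attempt and no reset: what is moved stays moved. The work goes in short steps, Python scripts to look and compute and a shell command to move; the robot and the scene stay as the last step left them, time stands still between calls to the robot, and variables do not carry over. Pictures are saved under pics/ and viewed, at most 10 in all, crops included, and the job is handed in when it is done.

```bash
mkdir -p pics; python3 - <<'E'
from rig import ctrl
import cv2,numpy as np
s=ctrl.sense();print(s['time_s'],s['eef_pos'],s['ee_rot'],s['grip_width'])
p,d=ctrl.capture("top");cv2.imwrite("pics/top1.png",p);np.savez("top1.npz",p=p,d=d)
c=ctrl.get_calibration("top");print(c)
E
```

```text
0.0 [ 164.00053873 -498.45923163  230.73328875] [-6.29896762e-04  9.87402624e-01  1.58226610e-01  4.35450435e-05] 1.002315843005193
{'K': array([[362.434503  ,   0.        , 261.60300513],
       [  0.        , 362.434503  , 187.79775264],
       [  0.        ,   0.        ,   1.        ]]), 'origin': array([506.73695553,  60.71732467, 994.28969945]), 'rotation': array([-0.00315889,  0.71656677, -0.69708999,  0.02424117])}
```

View pics/top1.png

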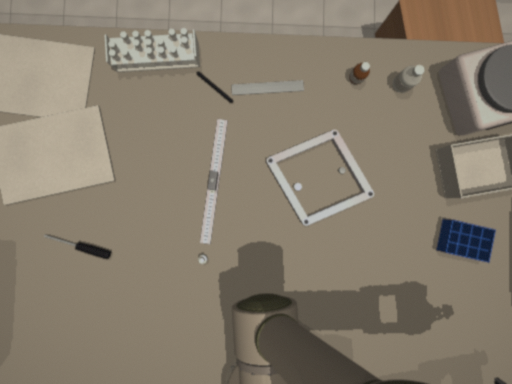

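The top view shows the rule centred near (213,181). The frame's screws are near (270,160), (335,133), (370,194) and (306,222), and the first-to-third diagonal looks longer. Next I refine these pixels and turn them into positions.

```bash
cat > h.py <<'E'
import numpy as np,cv2
from scipy.spatial.transform import Rotation as R
def rot(q): return R.from_quat(np.asarray(q),scalar_first=True).as_matrix()
def ray(c,px,z):
    q=np.asarray(c['rotation']); M=q if q.shape==(3,3) else rot(q)
    px=np.atleast_2d(px).astype(float)
    d=np.c_[(px-[c['K'][0,2],c['K'][1,2]])/c['K'][0,0],np.ones(len(px))]@M.T
    o=np.asarray(c['origin']); return o+d*((z-o[2])/d[:,2])[:,None]
def dark(g,px,r=4):
    x,y=np.round(px).astype(int);w=g[y-r:y+r+1,x-r:x+r+1].astype(float)
    k=np.clip(np.percentile(w,75)*.7-w,0,None); Y,X=np.mgrid[-r:r+1,-r:r+1]; k[X**2+Y**2>r*r]=0
    return np.array([x+(k*X).sum()/k.sum(),y+(k*Y).sum()/k.sum()])
def rowsvals(q,d):  # world shift -> tool units
    return rot(q).T@np.asarray(d)/200
E
python3 - <<'E'
from h import *
from rig import ctrl
f=np.load('top1.npz');p,d=f['p'],f['d'];c=ctrl.get_calibration('top');g=cv2.cvtColor(p,6)
S=np.array([dark(g,a,3) for a in [(270,160),(335,133),(370,194),(306,222)]]);print(S)
W=ray(c,S,24);print(W.round(1))
print('c',W.mean(0),(W[0]+W[2])/2,(W[1]+W[3])/2)
for i in(0,1):
  v=W[i]-W[i+2];print(np.hypot(*v[:2]),np.arctan2(v[1],v[0]))
print([np.linalg.norm(W[i]-W[i-1]) for i in range(4)])
m=(p.min(2)>140).astype(np.uint8);n,l,s,ce=cv2.connectedComponentsWithStats(m)
mm=np.zeros_like(m);mm[115:248,195:232]=m[115:248,195:232]
r=cv2.minAreaRect(cv2.findNonZero(mm));b=ray(c,cv2.boxPoints(r),8);print(r,b.round(1),b.mean(0))
e=(b[1]-b[0],b[2]-b[1]);print([(np.linalg.norm(x),np.arctan2(x[1],x[0])) for x in e])
# cursor
q=np.argwhere((np.abs(np.mgrid[:384,:512][0]-181)<13)&(np.abs(np.mgrid[:384,:512][1]-213)<9)&(p.max(2)<135)&(p.max(2)>0))
o=ctrl.get_calibration('wrist');print(o)
print(d[181,205:222],g[181,203:224])
E
```

```text
[[270.06588951 160.15712114]
 [334.45685279 132.89340102]
 [370.03225806 193.53225806]
 [305.84332425 221.41144414]]
[[ 619.8   11.5   24. ]
 [ 699.3 -161.3   24. ]
 [ 537.5 -261.3   24. ]
 [ 458.   -88.8   24. ]]
c [ 578.64359927 -124.95931463   24.        ] [ 578.64789753 -124.87256794   24.        ] [ 578.63930102 -125.04606132   24.        ]
284.92985895810796 1.277839364534561
252.03917193295194 -0.2921307347406048
[np.float64(190.37963616953198), np.float64(190.27902700627234), np.float64(190.18247318921289), np.float64(189.97105651938878)]
((213.24986267089844, 181.17604064941406), (10.055681228637695, 125.29853820800781), 8.017091751098633) [[393.2 195.1   8. ]
 [731.7 158.9   8. ]
 [728.7 131.6   8. ]
 [390.  168.3   8. ]] [560.91477665 163.47166908   8.        ]
[(np.float64(340.44354611400695), np.float64(-0.1066466238277599)), (np.float64(27.422599696111355), np.float64(-1.678351913900868))]
{'K': array([[280.60506813,   0.        , 251.19995418],
       [  0.        , 280.60506813, 191.88212449],
       [  0.        ,   0.        ,   1.        ]]), 'origin': array([ 243.90393406, -472.59422288,  372.79532946]), 'rotation': array([ 0.13493691,  0.79856935, -0.57824814, -0.0985297 ])}
[988.4482  991.3232  992.0973  980.50885 951.1598  953.7949  951.117
 954.3152  952.55444 952.78564 954.39276 963.13104 982.1173  983.6589
 991.3872  991.25146 989.636  ] [132 132 131 126 103  95 108 124 140 144 134 121 112  96 122 141 133 130
 131 130 131]
```

Sides come out at 190 mm and the rule at 340 × 27 mm, so the measurements are sound. The long diagonal is 285 mm at 1.278 rad, the short one 252 mm at -0.292 rad, and the centre is (578.6, -125). I'm moving above the rule.

```bash
python3 -m pendant '[[[0.25,-0.21,0,0,1],[0.5,-0.42,0,0,1],[0.75,-0.63,0,0,1],[0.973,-0.841,0,0,1],[0.973,-0.841,0,0,1],[0.973,-0.841,0,0,1],[0.973,-0.841,0,0,1]]]' 40
python3 -m pendant '[[[0.25,-0.21,0,0,1],[0.5,-0.42,0,0,1],[0.75,-0.63,0,0,1],[0.973,-0.841,0,0,1],[0.973,-0.841,0,0,1],[0.973,-0.841,0,0,1],[0.973,-0.841,0,0,1]]]'
python3 -m pendant '[[[0.25,-0.21,0,0.03,1],[0.5,-0.42,0.1,0.06,1],[0.75,-0.63,0.2,0.1,1],[0.973,-0.841,0.3,0.135,1],[0.973,-0.841,0.4,0.135,1],[0.973,-0.841,0.4,0.135,1],[0.973,-0.841,0.4,0.135,1],[0.973,-0.841,0.4,0.135,1],[0.973,-0.841,0.4,0.135,1]]]'
python3 - <<'E'
from h import *
from rig import ctrl
s=ctrl.sense();c=ctrl.get_calibration('wrist');p,d=ctrl.capture('wrist');cv2.imwrite('pics/w1.png',p);np.savez('w1.npz',p=p,d=d)
print(s['time_s'],s['eef_pos'],s['joints'],s['ee_rot'])
def proj(P):
    v=rot(c['rotation']).T@(np.array(P)-c['origin']);return (c['K']@v/v[2])[:2]
print([proj(x) for x in [(560.9,163.5,38),(560.9,163.5,8)]])
E
```

```text
time_s: 0.75
eef_pos: [296.8, -277.2, 231.3]
ee_rot: [0.0, 0.987, 0.16, -0.0]
force: [-1.0, -0.8, -0.7]
grip_width: 1.0
grip_force: 0.0
time_s: 1.45
eef_pos: [429.0, -57.8, 230.9]
ee_rot: [-0.0, 0.987, 0.159, -0.0]
force: [-0.1, -0.2, -0.5]
grip_width: 1.0
grip_force: 0.0
time_s: 2.35
eef_pos: [561.4, 160.9, 152.1]
ee_rot: [0.0, 0.999, -0.054, 0.001]
force: [-0.2, -0.7, 0.0]
grip_width: 0.999
grip_force: 0.0
2.35 [561.38857625 160.85532729 152.12588464] [ 7.87117872e-02  5.09334564e-01  1.42295654e+00 -3.56063573e-04
  1.20821858e+00  1.75842693e+00] [ 9.31200475e-05  9.98520723e-01 -5.43695210e-02  5.58796112e-04]
[array([247.88020049, 187.60406745]), array([248.17727487, 178.735633  ])]
```

View pics/w1.png

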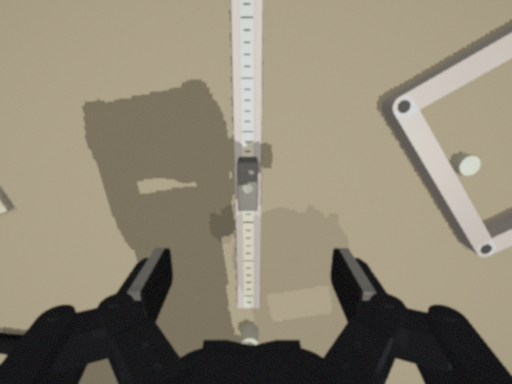

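The wrist view shows the cursor at about (248,184), within a few pixels of the (248,188) predicted from the top view. I'll descend and grip.

```bash
python3 -m pendant '[[[0,-0.01,0.15,0,1],[0,-0.01,0.35,0,1],[0,-0.01,0.55,0,1],[0,-0.01,0.63,0,1],[0,-0.01,0.68,0,1],[0,-0.01,0.68,0,1],[0,-0.01,0.68,0,1],[0,-0.01,0.68,0,1]]]' 40
python3 -m pendant '[[[0,0,0,0,0.5],[0,0,0,0,0.3],[0,0,0,0,0],[0,0,0,0,0],[0,0,0,0,0],[0,0,0,0,0],[0,0,0,0,0],[0,0,0,0,0],[0,0,0,0,0],[0,0,0,0,0]]]' 40
```

```text
time_s: 3.2
eef_pos: [562.0, 164.9, 16.8]
ee_rot: [-0.0, 0.999, -0.053, 0.001]
force: [-0.5, -0.1, 0.7]
grip_width: 0.997
grip_force: 0.0
time_s: 4.2
eef_pos: [561.3, 165.0, 15.4]
ee_rot: [-0.0, 0.999, -0.053, 0.0]
force: [-0.6, -0.1, 2.5]
grip_width: 0.222
grip_force: 40.3
```

```bash
python3 -m pendant '[[[0,0,-0.1,0,0],[0,0,-0.25,0,0],[0,0,-0.4,0,0],[0,0,-0.5,0,0],[0.04,0.2,-0.5,0,0],[0.08,0.4,-0.5,0,0],[0.12,0.6,-0.5,0,0],[0.12,0.7,-0.5,0,0],[0.12,0.7,-0.5,0,0],[0.12,0.7,-0.5,0,0]]]'
python3 -m pendant '[[[0.04,0.15,0,0.02,0],[0.08,0.3,0,0.04,0],[0.12,0.45,0,0.059,0],[0.12,0.6,0,0.059,0],[0.12,0.7,0,0.059,0],[0.12,0.733,0,0.059,0],[0.12,0.733,0,0.059,0],[0.12,0.733,0,0.059,0],[0.12,0.733,0,0.059,0],[0.12,0.733,0,0.059,0]]]'
cat > look.py <<'E'
from h import *
from rig import ctrl
import sys
s=ctrl.sense();c=ctrl.get_calibration('wrist');p,d=ctrl.capture('wrist');cv2.imwrite(f'pics/{sys.argv[1]}.png',p);np.savez(sys.argv[1]+'.npz',p=p,d=d,o=c['origin'],r=c['rotation'],K=c['K'])
q=s['ee_rot'];print(s['time_s'],s['eef_pos'],'psi',2*np.arctan2(q[2],q[1]),s['joints'],s['grip_force'])
E
python3 look.py w2
```

```text
time_s: 5.2
eef_pos: [569.9, 23.5, 114.9]
ee_rot: [-0.0, 0.999, -0.053, -0.0]
force: [0.7, 0.8, -1.5]
grip_width: 0.225
grip_force: 39.7
time_s: 6.2
eef_pos: [578.6, -124.1, 115.3]
ee_rot: [-0.0, 0.989, -0.145, -0.0]
force: [-0.6, 0.3, -1.5]
grip_width: 0.228
grip_force: 39.7
6.2 [ 578.57837866 -124.08049948  115.31964721] psi -0.2904652206470262 [-4.09132544e-01  5.65553222e-01  1.43548779e+00  1.15006171e-04
  1.14062483e+00  1.45208104e+00] 39.73347008228302
```

View pics/w2.png

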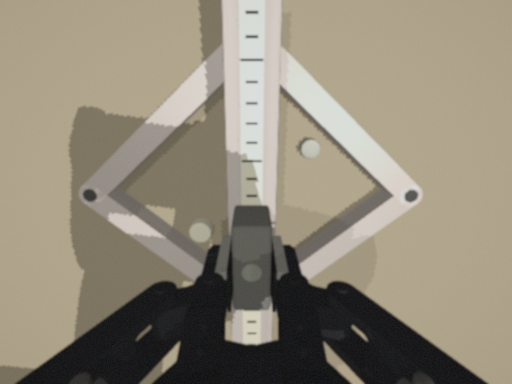

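The rule is held above the frame along the short diagonal, with the long-diagonal screws visible at (90,195) and (411,195). I'll check the frame centre and the cursor's position in the hand.

```bash
python3 - <<'E'
from h import *
f=np.load('w2.npz');c=dict(origin=f['o'],rotation=f['r'],K=f['K']);g=cv2.cvtColor(f['p'],6)
S=[dark(g,(90,195),9),dark(g,(411,195),9)];W=ray(c,S,24);v=W[0]-W[1]
print(S,W,W.mean(0),np.linalg.norm(v),np.arctan2(v[1],v[0]))
e=ray(c,[(252,206)],138)[0];u=np.array([np.cos(-.29),np.sin(-.29)])
print('far cursor edge from TCP along x (should be 25):',(e[:2]-[578.6,-124.1])@u,'lateral',(e[:2]-[578.6,-124.1])@[-u[1],u[0]])
E
```

```text
[array([ 89.34947252, 194.89994011]), array([410.8131235 , 195.59028691])] [[ 619.47482617   12.19889057   24.        ]
 [ 537.16615564 -259.96314848   24.        ]] [ 578.3204909  -123.88212895   24.        ] 284.33588015640095 1.2771160274834954
far cursor edge from TCP along x (should be 25): 35.75283995082522 lateral -1.0710845841130454
```

```bash
python3 - <<'E'
from h import *
f=np.load('w2.npz');c=dict(origin=f['o'],rotation=f['r'],K=f['K'])
u=np.array([np.cos(-.29),np.sin(-.29)])
for r in (206,236,258,310):
  for z in (108,138): print(r,z,(ray(c,[(252,r)],z)[0][:2]-[578.6,-124.1])@u, f['p'][r,252],f['d'][r,252])
E
```

```text
206 108 23.557934995499508 [81 87 88] 156.31271
206 138 35.75283995082522 [81 87 88] 156.31271
236 108 4.266075657963672 [90 96 96] 134.97124
236 138 20.33606969061647 [90 96 96] 134.97124
258 108 -10.878375528173553 [90 97 97] 138.09105
258 138 8.2336320474314 [90 97 97] 138.09105
310 108 -50.53678498000583 [126 143 146] 186.81393
310 138 -23.45872982950759 [126 143 146] 186.81393
```

```bash
python3 - <<'E'
import cv2
p=cv2.imread('pics/w2.png')[190:350,190:310];cv2.imwrite('pics/w2c.png',cv2.resize(p,None,fx=4,fy=4)[:600])
E
```

```text
(no output)
```

View pics/w2c.png

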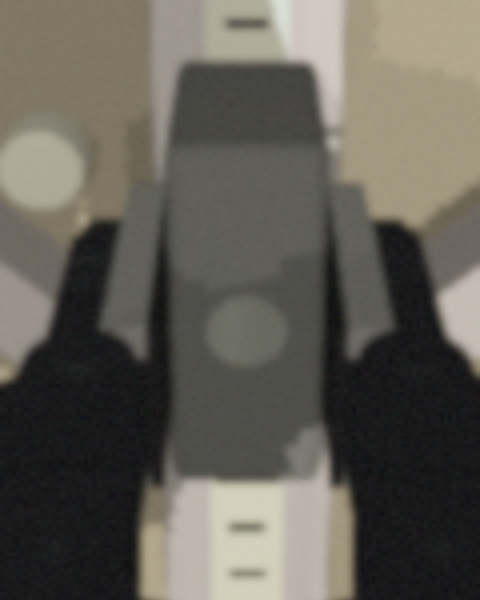

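The front face and top edges put the cursor within 1–2 mm of the TCP, so the rule is centred on the frame. Lowering now.

```bash
python3 -m pendant '[[[0,0,0.1,0,0],[0,0,0.2,0,0],[0,0,0.28,0,0],[0,0,0.32,0,0],[0,0,0.34,0,0],[0,0,0.355,0,0],[0,0,0.365,0,0],[0,0,0.37,0,0],[0,0,0.375,0,0],[0,0,0.375,0,0],[0,0,0.375,0,0],[0,0,0.375,0,0]]]'
```

```text
time_s: 7.45
eef_pos: [578.5, -125.1, 40.4]
ee_rot: [0.0, 0.989, -0.145, 0.0]
force: [0.1, -0.2, -1.7]
grip_width: 0.224
grip_force: 39.8
```

```bash
python3 -m pendant '[[[0,0,0.003,0,0],[0,0,0.006,0,0],[0,0,0.008,0,0],[0,0,0.008,0,0],[0,0,0.008,0,0]]]'
```

```text
time_s: 7.95
eef_pos: [578.5, -125.1, 39.5]
ee_rot: [0.0, 0.989, -0.145, 0.0]
force: [-3.1, 1.3, 5.6]
grip_width: 0.222
grip_force: 40.8
```

In contact. I'll open the fingers so the rule really rests on its own, then grip again.

```bash
python3 -m pendant '[[[0,0,0,0,0.35],[0,0,0,0,0.45],[0,0,0,0,0.45],[0,0,0,0,0.45],[0,0,0,0,0.45],[0,0,0,0,0.45],[0,0,0,0,0.45],[0,0,0,0,0.45]]]'; python3 look.py w3
python3 -m pendant '[[[0,0,0,0,0.35],[0,0,0,0,0.25],[0,0,0,0,0],[0,0,0,0,0],[0,0,0,0,0],[0,0,0,0,0],[0,0,0,0,0]]]' 40
```

```text
time_s: 8.75
eef_pos: [578.5, -125.0, 38.7]
ee_rot: [-0.0, 0.989, -0.145, 0.0]
force: [-0.5, 0.2, -0.2]
grip_width: 0.446
grip_force: 0.0
8.75 [ 578.47588907 -125.04747058   38.69291277] psi -0.29166550066969693 [-4.10700164e-01  6.65251684e-01  1.49249111e+00  4.03496229e-05
  9.83817526e-01  1.45173932e+00] 0.0
time_s: 9.5
eef_pos: [578.5, -125.1, 38.8]
ee_rot: [0.0, 0.989, -0.145, 0.0]
force: [-0.8, -0.3, 2.1]
grip_width: 0.227
grip_force: 39.7
```

View pics/w3.png

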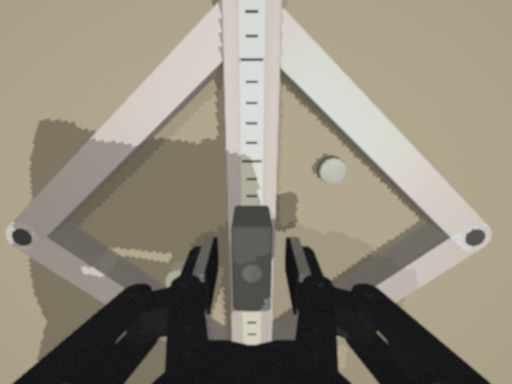

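With the fingers open the rule rested level across the short diagonal, with the long-diagonal screws at (22,237) and (475,237), symmetric about it. Next I lift and turn a quarter.

```bash
python3 -m pendant '[[[0,0,-0.05,0,0],[0,0,-0.15,0,0],[0,0,-0.25,0,0],[0,0,-0.35,0,0],[0,0,-0.35,0,0]]]'
python3 -m pendant '[[[0,0,0,-0.04,0],[0,0,0,-0.08,0],[0,0,0,-0.12,0],[0,0,0,-0.16,0],[0,0,0,-0.2,0],[0,0,0,-0.24,0],[0,0,0,-0.28,0],[0,0,0,-0.32,0],[0,0,0,-0.36,0],[0,0,0,-0.4,0],[0,0,0,-0.44,0],[0,0,0,-0.48,0]]]'
python3 -m pendant '[[[0,0,0,-0.02,0],[0,0,0,-0.02,0],[0,0,0,-0.02,0],[0,0,0,-0.02,0],[0,0,0,-0.02,0]]]'
python3 look.py w4
```

```text
time_s: 10.0
eef_pos: [579.6, -125.4, 111.5]
ee_rot: [0.001, 0.989, -0.145, 0.002]
force: [0.6, -0.6, -1.0]
grip_width: 0.225
grip_force: 39.3
time_s: 11.2
eef_pos: [578.0, -124.8, 107.6]
ee_rot: [-0.001, 0.819, 0.573, -0.0]
force: [-0.6, 0.5, -0.3]
grip_width: 0.23
grip_force: 39.2
time_s: 11.7
eef_pos: [578.4, -125.0, 108.5]
ee_rot: [-0.0, 0.803, 0.597, -0.0]
force: [-0.8, -0.5, -2.2]
grip_width: 0.227
grip_force: 39.2
11.7 [ 578.38053606 -125.01027207  108.5139938 ] psi 1.2783287078719816 [-4.10703696e-01  5.73583187e-01  1.44173515e+00  2.88987587e-05
  1.12655663e+00 -1.18248501e-01] 39.22275960445404
```

View pics/w4.png

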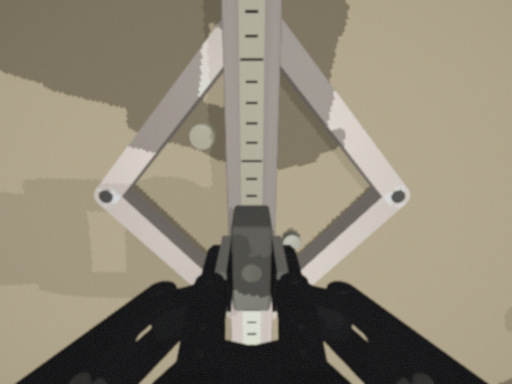

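The rule is now over the long diagonal, with the short-diagonal screws symmetric at (105,196) and (398,196). Lower, release and retreat.

```bash
python3 -m pendant '[[[0,0,0.1,0,0],[0,0,0.2,0,0],[0,0,0.27,0,0],[0,0,0.31,0,0],[0,0,0.33,0,0],[0,0,0.34,0,0],[0,0,0.345,0,0],[0,0,0.348,0,0],[0,0,0.348,0,0],[0,0,0.348,0,0]]]'
```

```text
time_s: 12.75
eef_pos: [578.6, -125.1, 39.4]
ee_rot: [0.0, 0.802, 0.597, 0.0]
force: [0.3, -0.2, -0.9]
grip_width: 0.225
grip_force: 39.3
```

```bash
python3 -m pendant '[[[0,0,0.003,0,0],[0,0,0.005,0,0],[0,0,0.005,0,0],[0,0,0.005,0,0]]]'
```

```text
time_s: 13.15
eef_pos: [578.6, -125.1, 38.8]
ee_rot: [0.0, 0.802, 0.597, 0.0]
force: [-1.8, 1.1, 5.7]
grip_width: 0.229
grip_force: 40.2
```

```bash
python3 -m pendant '[[[0,0,0,0,0.35],[0,0,0,0,0.5],[0,0,0,0,0.7],[0,0,0,0,0.7],[0,0,0,0,0.7],[0,0,0,0,0.7],[0,0,0,0,0.7]]]'
python3 -m pendant '[[[0,0,-0.05,0,0.7],[0,0,-0.15,0,0.7],[0,0,-0.3,0,0.7],[0,0,-0.5,0,0.7],[0,0,-0.7,0,0.7],[0,0,-0.7,0,0.7],[0,0,-0.7,0,0.7]]]'
python3 look.py w5
```

```text
time_s: 13.85
eef_pos: [578.5, -125.1, 38.1]
ee_rot: [-0.0, 0.802, 0.597, 0.0]
force: [-0.6, -0.5, 0.6]
grip_width: 0.699
grip_force: 0.0
time_s: 14.55
eef_pos: [578.6, -125.1, 179.2]
ee_rot: [0.001, 0.802, 0.597, 0.0]
force: [0.4, 0.1, -0.4]
grip_width: 0.703
grip_force: 0.0
14.55 [ 578.60913992 -125.11429003  179.18298957] psi 1.2791760575809994 [-4.10681685e-01  5.00363686e-01  1.36279864e+00 -4.17945930e-05
  1.27648859e+00 -1.19049331e-01] 0.0
```

View pics/w5.png

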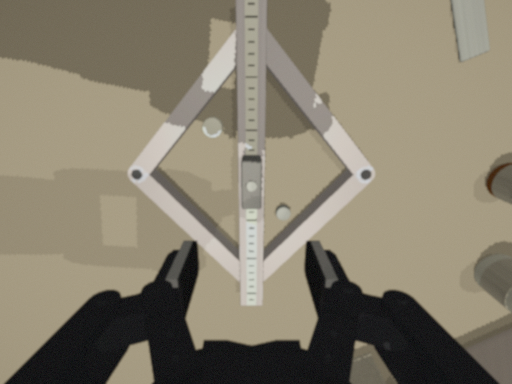

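The rule lies free along the long diagonal, with its cursor at (252,182). The screws at (137,174) and (366,174) have their midpoint at column 251.5, so it is centred and aligned.

```bash
python3 -c "
from rig import ctrl
print(ctrl.finish_job())"
```

```text
the job is handed in; nothing more can be done
None
```

I laid the rule on the shorter diagonal (about 252 mm), then on the longer one (about 285 mm), where it now lies flat and centred; I handed the job in at about 14.6 s, and no verdict came back.

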